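# Tip the drop-in lid out of the desk box

### The arm

A 7-joint arm with a two-finger parallel gripper is mounted at the origin on the work surface. World frame = base frame: x ahead of the robot, y to its left, z up, the work surface at z = 0. Lengths are in m, angles in rad, forces in N, time in s.
With the tool pointing down it reaches from about 0.4 to 0.85 m from the base axis. Payload 4.4 kg.
Tool frame: the origin (TCP) lies on the centre line of the jaws, within the pads' length; the fingertips stand 19 mm ahead of it and the grasp point (between the pads) is the TCP; z points along the fingers, y is the line along which they close (so a half turn about z gives the same grasp; the last joint's range is limited). The gripper opens to 94 mm and grips with 3 to 60 N. Pads are 16 mm wide; open, the fingers measure 119 mm over their backs; the gripper's body (75 mm by 177 mm) begins 78 mm behind the grasp point.
Start: joints at [1.21, 0.628, 0.038, 1.517, -0.027, 0.996, -0.02], TCP at [0.189, -0.622, 0.224] pointing down, gripper open.
Joint ranges: [-3.06, 3.06], [-0.37, 2.12], [-1.25, 1.32], [0.18, 2.47], [-1.1, 4.24], [0.23, 1.98], [-2.94, 2.94]. Speed limits (rad/s): [2.57, 2.57, 3.14, 3.14, 3.14, 3.14, 3.14].

### API

Orientations are given as [roll, pitch, yaw] about the fixed x, y, z axes, in that order (R = Rz(yaw) Ry(pitch) Rx(roll)).
In Python, from workcell import env gives the robot as it stands.
- The arm moves only by the tool send_rows, never from a script. Its arguments are lists of equal length, an entry for each row: "xyz": the shift along the tool's x, y, z in m, a list of three; "twist": the turn, a rotation vector about the tool's x, y, z in degrees, a list of three. In form: {"xyz": [[tx, ty, tz], ...], "twist": [[rx, ry, rz], ...]}. A call has exactly 10 rows; each row shifts and turns the commanded pose from where the row before left it, along the tool's axes as they then stand; what a row does not reach is not made up. A row lasts 1/12 s, in which the tool goes at most 41.7 mm and 7.16 degrees, less where a joint would pass 70% of its speed; a pose out of reach is approached as far as the arm can. A call with a gripper value outside its range is refused whole. "hand" is the finger opening in m, from 0 to 0.094, set as the call begins (left out, the last holds). The fingers move at their own pace and stop on an object; "force" is the grip in N (left out, the last holds). Time passes only in rows, so rows that do not move let the fingers close, or fill a call up. It gives the time, the measured TCP pose, the force, the opening and the grip force at its end, in the units of the state.
- env.get_state(): the state, without advancing time (a new reading comes with each control period).
- env.read_camera(name): name is "side" or "top" or "wrist"; returns a dict with "frame" (384x512x3 uint8, red, green, blue), "intrinsics" (3x3 intrinsics, pixels), "pose" (4x4, takes a point from camera to world coordinates). Camera axes: x right, y down, z forward; pixel columns grow to the right and rows downward; lengths in m; the calibration is good to about 2 mm. A picture is of the moment at which its call begins. There is no depth.
- env.finish_job(): hands the job in; it is judged then, once.
The state is a dict: "clock": time; "joint_pos": joint angles; "joint_vel": joint speeds; "joint_torque": joint torques, N m; "tool_pos": TCP position; "ee_rot": TCP orientation; "ft_force": force on the tool from outside, world axes, zero at the start; "ft_torque": the same for the moment, N m; "opening": finger opening in m; "finger_force": force on a finger pad.
Only numpy, scipy, OpenCV 4.12 (cv2) and the standard library are available. Lean on these libraries where they do the work, as an engineer would, in place of code of your own. Each camera call takes 0.05 s, during which the arm holds its last target. There are 200 camera calls.

### The job

Open the wooden desk box: its lid lies flush in the top with no edge to hold, so press it down at the end with the black dot until it tips over the cross wall inside, drops in at that end and stays leaning with the other end up. Then take the lid by the raised end and lay it flat, dot side up, on the sketch pad, without dropping it, and leave the box and the other things standing where they are.

Things in the scene. Friction and masses are not known exactly. Their poses are not given: they have to be found in the camera images.
- box: Open-topped mid-brown wooden box, 142 long (x) x 78 wide (y) x 66 high, loose on the table, 0.45 kg. Origin: centre of its underside; x runs along it from the end with the lid's black dot (roughly towards the robot) to the far end. Walls 7 mm, floor 6 mm. The lid lies between the walls, top flush with the rim, 2 mm of gap all round.
- box_edge (a point): Middle of the hidden top edge on which the lid rocks: 6 mm before the box's centre, 60 mm up, the dot-side edge of a 6 mm cross wall over the full width. Beyond it the lid rests on a 10 mm ledge at the far end; the compartment there holds erasers and a sharpener, under 20 mm high. Axes as the box.
- box_well (a point): Centre of the floor of the empty well under the lid's dot end: 58 mm long (x) x 64 mm wide (y), 54 mm deep below the lid, between the cross wall and the end wall. Axes as the box.
- lid_center (a point): Centre, half-way up, of the lid: pale wooden board 124 long (x) x 60 wide (y) x 6 mm thick, about 45 g, evenly weighted, two thin dark lines across it. x points from the dot end to the far end, z out of the dotted face. It balances 6 mm beyond box_edge, so it falls back if let go too early; see lid_dot for how it tips.
- lid_dot (a point): Black dot, 20 mm across, on the lid's top, 20 mm from the end to press. Pressed down some 30 mm at the dot or up to 10 mm nearer the middle, the lid rocks on box_edge, slides into the well past 20 to 45 degrees of tilt and meets its floor (press no harder then). Let go, it stays: dot end down on the floor, leaning at 43 to 55 degrees.
- lid_far_end (a point): Middle of the lid's other end edge, half-way up, 62 mm from the centre. With the lid leaning in the box it stands 30 to 40 mm above the rim, and the lid's long sides can be gripped there, within about 20 mm of this end.
- lid_near_end (a point): Middle of the lid's end edge at the dot end, half-way up (62 mm from the centre).
- pad: Sketch pad with white sheets and a blue binding strip on its far edge, 210 long (x) x 148 wide (y) x 8 mm thick, lying fixed on the table. Origin: centre of its underside.
- cup: Bystander: paper coffee cup with black lid, 82 mm across, 113 mm high. Origin: centre of its underside.
- tape: Bystander: yellow roll of tape lying flat, 80 mm across, 18 mm high. Origin: centre of its underside.
- eraser: Bystander: white eraser in a blue sleeve, 62 x 24 x 13 mm. Origin: centre of its underside.
There are look-alikes about, which are no part of the job. Of the things shaped like the part that bears lid_center, the wooden one is meant. Of the things that look like the box, the middle-sized one is meant.

How it is judged:
By the outcome, as a careful person would: the job done as asked, in the order asked, and still so for the second after the job is handed in, with the robot touching nothing.
It also fails if it takes over 53 s, if anything falls off the work surface, if the arm or the gripper's body presses on something with over 40 N, if the wrist force passes 120 N, or if a joint passes its speed limit or range.

## Working session

There is one attempt and no reset: what is moved stays moved. The work goes in short steps, Python scripts to look and compute and a tool call to move; the robot and the scene stay as the last step left them, time stands still between calls to the robot, and variables do not carry over. Pictures are saved under pics/ and viewed, at most 10 in all, crops included, and the job is handed in when it is done.

Besides the shell and the picture viewer there is one more tool, called after "Emit:" by a JSON object that holds its "method" and its "body", one argument or row to a line. send_rows: Moves the arm, as the interface text tells. Its arguments: {"type":"object","properties":{"xyz":{"type":"array"},"twist":{"type":"array"},"hand":{"type":"number"},"force":{"type":"number"}},"required":["xyz","twist"]}

```bash
mkdir -p pics
python3 - <<'E'
from workcell import env
import cv2,numpy as np
for n in ["top","side"]:
    c=env.read_camera(n); cv2.imwrite(f"pics/{n}0.png",c["frame"][:,:,::-1]); print(n,c["intrinsics"].tolist(),np.round(c["pose"],4).tolist())
s=env.get_state(); print(s)
E
```

```text
top [[499.47688637625197, 0.0, 256.7187930997002], [0.0, 499.47688637625197, 200.11317808055392], [0.0, 0.0, 1.0]] [[0.0181, -0.9932, 0.115, 0.3144], [-0.9998, -0.0194, -0.0099, -0.084], [0.0121, -0.1148, -0.9933, 1.6312], [0.0, 0.0, 0.0, 1.0]]
side [[402.9984973453441, 0.0, 258.10313853150814], [0.0, 402.9984973453441, 188.80107078024048], [0.0, 0.0, 1.0]] [[-0.9766, -0.1351, 0.1675, 0.3317], [-0.2151, 0.6219, -0.753, 0.7047], [-0.0025, -0.7714, -0.6364, 0.7559], [0.0, 0.0, 0.0, 1.0]]
{'clock': 0.1, 'joint_pos': array([ 1.21018692,  0.62922625,  0.03843129,  1.51823347, -0.02701722,
        0.99630226, -0.01999209]), 'joint_vel': array([-0.00023553, -0.00128823, -0.00041298, -0.00156237, -0.00138954,
        0.00014262, -0.00050685]), 'joint_torque': array([ 1.99131275e-03, -5.50790477e+01,  1.14737559e+00, -1.87114084e+01,
       -5.21020882e-02,  1.92531548e-02,  9.54207985e-05]), 'tool_pos': array([ 0.18874511, -0.62141754,  0.22367459]), 'ee_rot': array([-3.13994042e+00, -8.02978097e-06,  2.94819620e-01]), 'ft_force': array([ 0.13551638, -0.35271606,  0.33083081]), 'ft_torque': array([ 0.0031407 , -0.04015849, -0.00685304]), 'finger_force': 0.0, 'opening': 0.09396789659542909}
```

View pics/top0.png

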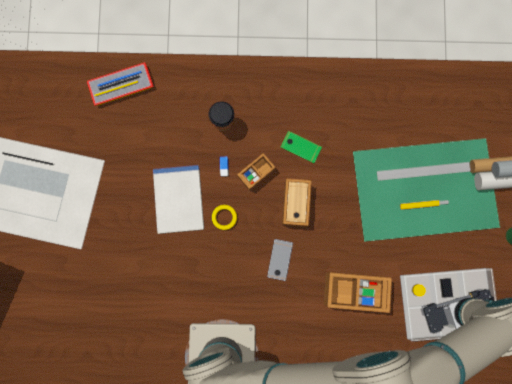

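View pics/side0.png

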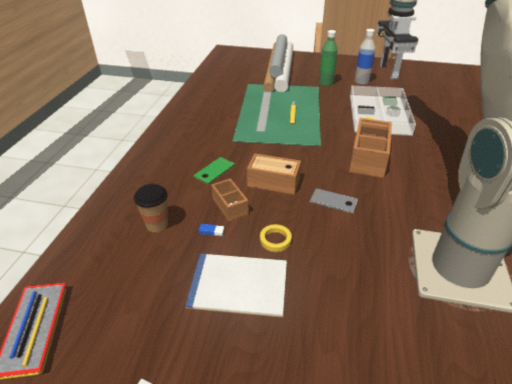

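Top view: the boxes are small open (256,171), closed with pale lid (297,202), and large open (360,292). The lid-shaped boards are green (301,146), grey (280,259), and wooden in the box at (297,202). The box at (297,202) is the middle-sized one and holds the wooden lid with the dot at (296,215). I'll confirm this in a crop and measure.

```bash
cat > h.py <<'E'
from workcell import env
import cv2,numpy as np
from scipy.spatial.transform import Rotation as Ro
def ray(c,px,z):
    K,P=c["intrinsics"],c["pose"]; d=P[:3,:3]@np.linalg.solve(K,[px[0],px[1],1]); o=P[:3,3]
    return o+d*(z-o[2])/d[2]
def proj(c,p):
    K,P=c["intrinsics"],c["pose"]; q=K@(P[:3,:3].T@(np.array(p)-P[:3,3])); return q[:2]/q[2]
def snap(n,f,box=None,s=1):
    c=env.read_camera(n); im=c["frame"][:,:,::-1].copy()
    if box: x0,y0,x1,y1=box; im=im[y0:y1,x0:x1]
    cv2.imwrite("pics/"+f,cv2.resize(im,None,fx=s,fy=s,interpolation=cv2.INTER_CUBIC)); return c
def blob(m,x0,y0,x1,y1):
    w=np.zeros_like(m); w[y0:y1,x0:x1]=m[y0:y1,x0:x1]
    k=max(cv2.findContours(w,cv2.RETR_EXTERNAL,cv2.CHAIN_APPROX_NONE)[0],key=cv2.contourArea); return k
E
python3 - <<'E'
from h import *
c=snap("top","top1.png",(140,100,340,250),4)
f=c["frame"]; hsv=cv2.cvtColor(f,cv2.COLOR_RGB2HSV)
g=cv2.cvtColor(f,cv2.COLOR_RGB2GRAY)
print("box hsv",hsv[190,297],hsv[202,284],"table",hsv[240,260])
def rect(m,b,z,nm):
    k=blob(m.astype(np.uint8),*b); r=cv2.minAreaRect(k); p=cv2.boxPoints(r)
    w=np.array([ray(c,q,z) for q in p]); e=[np.linalg.norm(w[i]-w[i-1]) for i in (1,2)]
    print(nm,np.round(r[0],1),"ctr",np.round(w.mean(0),4),"sides",np.round(e,4)); print(np.round(w[:,:2],4).tolist())
V=hsv[:,:,2]
rect((V>140),(145,150,208,240),.008,"padwhite")
rect((V>115)&(hsv[:,:,1]>60),(278,172,318,232),.066,"box bright")
rect((V>175),(278,172,318,232),.066,"lid")
rect((V<70),(288,206,304,223),.066,"dot")
E
```

```text
box hsv [ 18 105 216] [ 14 166 138] table [ 12 165 108]
padwhite [177.6 199.4] ctr [0.5003 0.1584 0.008 ] sides [0.1532 0.2116]
[[0.5977, 0.2466], [0.613, 0.0942], [0.4026, 0.0713], [0.388, 0.2215]]
box bright [297.5 198.5] ctr [ 0.5037 -0.2283  0.066 ] sides [0.1241 0.1687]
[[0.5868, -0.1655], [0.5893, -0.2896], [0.4206, -0.2903], [0.4183, -0.1678]]
lid [296.6 201.5] ctr [ 0.4941 -0.2257  0.066 ] sides [0.1391 0.0762]
[[0.4266, -0.1837], [0.5655, -0.1919], [0.5615, -0.268], [0.4227, -0.259]]
dot [296.  214.5] ctr [ 0.4524 -0.224   0.066 ] sides [0.0095 0.0063]
[[0.4476, -0.2209], [0.4571, -0.2208], [0.4572, -0.2271], [0.4477, -0.2272]]
```

View pics/top1.png

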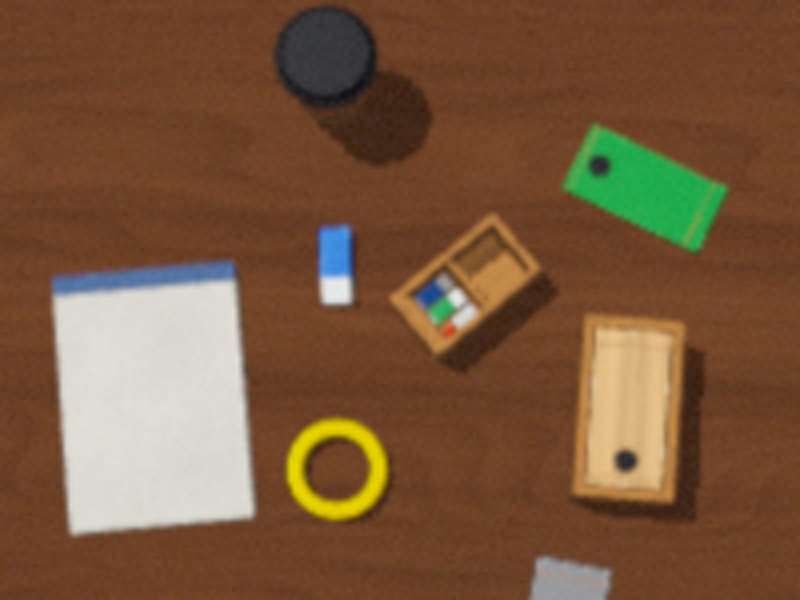

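The crop confirms it. The middle-sized box has its rim at (585,316)–(672,502) in the crop and the pale wooden lid has its dot at (626,460). The measured rim is 139x76 mm and the dot lies 42 mm from the centre, which agrees with the sizes given. Box yaw is about -3.4° and its centre is (0.494,-0.226).

```bash
cat >> h.py <<'E'
def plan(p,rpy,N,start=None):
    s=env.get_state() if start is None else None
    p0,r0=(s["tool_pos"],s["ee_rot"]) if start is None else start
    R0=Ro.from_euler("xyz",r0); R1=Ro.from_euler("xyz",rpy); rv=(R0.inv()*R1).as_rotvec()/N
    S=sum(Ro.from_rotvec(rv*k).as_matrix() for k in range(N))
    t=np.linalg.solve(S,R0.inv().apply(np.array(p)-p0))
    print("N",N,"xyz mm/row",np.round(t*1e3,2),"twist deg/row",np.round(np.degrees(rv),3))
def tilt(deg,yaw=-.0594): # tool down, leaned so that z points ahead by deg
    return (Ro.from_euler("z",yaw)*Ro.from_euler("y",-np.radians(deg))*Ro.from_euler("x",np.pi)).as_euler("xyz")
E
python3 -c "
from h import *
plan([.4562,-.2234,.125],tilt(0),20)"
```

```text
N 20 xyz mm/row [ 15.86 -18.15   4.95] twist deg/row [-4.000e-03  1.000e-03  1.015e+00]
```

Emit:
{"method": "send_rows", "body": {
  "hand": 0,
  "xyz": [
    [0.0159,-0.0182,0.005],
    [0.0159,-0.0182,0.005],
    [0.0159,-0.0182,0.005],
    [0.0159,-0.0182,0.005],
    [0.0159,-0.0182,0.005],
    [0.0159,-0.0182,0.005],
    [0.0159,-0.0182,0.005],
    [0.0159,-0.0182,0.005],
    [0.0159,-0.0182,0.005],
    [0.0159,-0.0182,0.005]
  ],
  "twist": [
    [0,0,1.015],
    [0,0,1.015],
    [0,0,1.015],
    [0,0,1.015],
    [0,0,1.015],
    [0,0,1.015],
    [0,0,1.015],
    [0,0,1.015],
    [0,0,1.015],
    [0,0,1.015]
  ]
}}

```text
clock: 0.98
tool_pos: [0.3056, -0.4093, 0.1742]
ee_rot: [-3.141, 0.0, 0.117]
ft_force: [0.6, 0.2, 0.6]
opening: 0.031
finger_force: 0.0
```

Emit:
{"method": "send_rows", "body": {
  "xyz": [
    [0.0159,-0.0182,0.005],
    [0.0159,-0.0182,0.005],
    [0.0159,-0.0182,0.005],
    [0.0159,-0.0182,0.005],
    [0.0159,-0.0182,0.005],
    [0.0159,-0.0182,0.005],
    [0.0159,-0.0182,0.005],
    [0.0159,-0.0182,0.005],
    [0.0159,-0.0182,0.005],
    [0.0159,-0.0182,0.005]
  ],
  "twist": [
    [0,0,1.015],
    [0,0,1.015],
    [0,0,1.015],
    [0,0,1.015],
    [0,0,1.015],
    [0,0,1.015],
    [0,0,1.015],
    [0,0,1.015],
    [0,0,1.015],
    [0,0,1.015]
  ]
}}

```text
clock: 1.82
tool_pos: [0.4576, -0.2218, 0.1241]
ee_rot: [-3.141, 0.0, -0.06]
ft_force: [-0.2, -0.9, -0.4]
opening: 0.0003
finger_force: 0.0
```

Run:
```python
from h import *
c=snap("wrist","w1.png"); s=env.get_state()
print(s["clock"],s["tool_pos"],s["ee_rot"],s["joint_pos"],s["ft_force"])
for n,p in dict(tip_on_lid=[.4562,-.2234,.066],dot=[.4522,-.2232,.066],ctr=[.4941,-.2257,.066]).items(): print(n,proj(c,p))
plan([.4562,-.2234,.089],tilt(0),10)
```

```text
1.8667 [ 0.4614478  -0.21688949  0.12326793] [-3.13821962e+00 -1.57219577e-03 -5.44027044e-02] [ 0.28983811  0.58505216  0.14297554  2.00535615 -0.1554648   0.56104526
 -1.08400681] [ 3.58075023e+00  2.71980114e+00 -1.84415273e-03]
tip_on_lid [258.29118467 209.35131565]
dot [258.32888833 213.63132553]
ctr [258.39815417 166.70982744]
N 10 xyz mm/row [-0.49  0.69  3.43] twist deg/row [-0.019 -0.009  0.029]
```

View pics/w1.png

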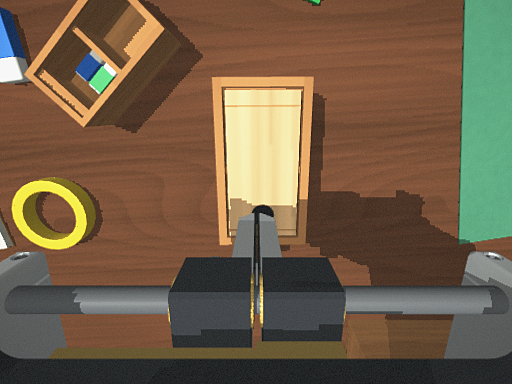

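Wrist view: the box rim spans columns 213–313 and rows 77–245, and the dot at (262,210) is just under the fingertips. The arm was still swinging a few mm, so I'll let it settle while going down a little and then re-check.

Emit:
{"method": "send_rows", "body": {
  "xyz": [
    [0,0,0.003],
    [0,0,0.003],
    [0,0,0.003],
    [0,0,0.003],
    [0,0,0.003],
    [0,0,0.003],
    [0,0,0],
    [0,0,0],
    [0,0,0],
    [0,0,0]
  ],
  "twist": [
    [0,0,0],
    [0,0,0],
    [0,0,0],
    [0,0,0],
    [0,0,0],
    [0,0,0],
    [0,0,0],
    [0,0,0],
    [0,0,0],
    [0,0,0]
  ]
}}

```text
clock: 2.7
tool_pos: [0.4571, -0.223, 0.1066]
ee_rot: [3.141, -0.0, -0.06]
ft_force: [0.1, 0.1, -1.2]
opening: 0.0005
finger_force: 0.0
```

Run:
```python
from h import *
c=env.read_camera("wrist"); s=env.get_state()
print(s["clock"],s["tool_pos"],s["ee_rot"],s["ft_force"])
hsv=cv2.cvtColor(c["frame"],cv2.COLOR_RGB2HSV)
m=((hsv[:,:,2]>120)&(hsv[:,:,1]>40)).astype(np.uint8)
w=np.zeros_like(m); w[20:235,190:335]=m[20:235,190:335]
for r in (100,130,160): 
    x=np.where(w[r])[0]; print(r,x.min(),x.max(),[np.round(ray(c,(v,r),.066)[:2],4).tolist() for v in (x.min(),x.max()+1)])
k=blob(w,190,20,335,235); y=k[:,0,1].min(); print("far edge",y,ray(c,(258,y),.066))
```

```text
2.75 [ 0.45712723 -0.22292229  0.10662843] [ 3.14148850e+00 -3.16240576e-04 -5.95394134e-02] [-0.28565505 -0.41546016  0.64026587]
100 190 334 [[0.5488, -0.1805], [0.5426, -0.285]]
130 190 313 [[0.5278, -0.1778], [0.5223, -0.2698]]
160 190 334 [[0.5054, -0.175], [0.4988, -0.2858]]
far edge 20 [ 0.59675986 -0.23242205  0.066     ]
```

Run:
```python
from h import *
c=env.read_camera("wrist")
hsv=cv2.cvtColor(c["frame"],cv2.COLOR_RGB2HSV)
m=((hsv[:,:,2]>205)&(hsv[:,:,1]<125)&(hsv[:,:,1]>30)).astype(np.uint8)
k=blob(m,190,20,335,235); print(cv2.boundingRect(k))
for r in (90,110,130,150):
    x=np.where(m[r,190:335])[0]+190; a,b=[ray(c,(v,r),.066)[:2] for v in (x.min(),x.max()+1)]; print(r,x.min(),x.max(),(a+b)/2,np.linalg.norm(a-b))
y=k[:,0,1].min(); print("far edge",y,ray(c,(258,y),.066))
```

```text
(221, 105, 82, 106)
90 220 303 [ 0.55253942 -0.23267722] 0.06004668798809014
110 221 302 [ 0.5388403  -0.23194038] 0.05975583767421329
130 222 301 [ 0.52459833 -0.23117435] 0.05945346200853891
150 222 300 [ 0.50980315 -0.22999897] 0.05989694885992149
far edge 105 [ 0.54248723 -0.22922954  0.066     ]
```

Emit:
{"method": "send_rows", "body": {
  "xyz": [
    [0,0.003,0.003],
    [0,0,0.003],
    [0,0,0.003],
    [0,0,0.003],
    [0,0,0.003],
    [0,0,0.003],
    [0,0,0.003],
    [0,0,0.003],
    [0,0,0.003],
    [0,0,0.003]
  ],
  "twist": [
    [0,0,0],
    [0,0,0],
    [0,0,0],
    [0,0,0],
    [0,0,0],
    [0,0,0],
    [0,0,0],
    [0,0,0],
    [0,0,0],
    [0,0,0]
  ]
}}

```text
clock: 3.63
tool_pos: [0.4568, -0.2258, 0.0762]
ee_rot: [-3.142, 0.0, -0.06]
ft_force: [0.3, -0.1, 0.1]
opening: 0.0007
finger_force: 0.0
```

Emit:
{"method": "send_rows", "body": {
  "xyz": [
    [0,0,0.002],
    [0,0,0.002],
    [0,0,0.002],
    [0,0,0.002],
    [0,0,0.002],
    [0,0,0.002],
    [0,0,0.002],
    [0,0,0],
    [0,0,0],
    [0,0,0]
  ],
  "twist": [
    [0,0,0],
    [0,0,0],
    [0,0,0],
    [0,0,0],
    [0,0,0],
    [0,0,0],
    [0,0,0],
    [0,0,0],
    [0,0,0],
    [0,0,0]
  ]
}}

```text
clock: 4.47
tool_pos: [0.4565, -0.226, 0.063]
ee_rot: [-3.142, 0.0, -0.06]
ft_force: [-1.5, 0.4, 7.4]
opening: 0.0001
finger_force: 3.1
```

Run:
```python
from h import *
c=snap("side","s1.png",(190,130,370,250),4); s=env.get_state(); print(s["clock"],s["tool_pos"],s["ft_force"])
```

```text
4.5167 [ 0.45649336 -0.22590969  0.06301907] [-1.31099921  0.09423289  7.16287483]
```

View pics/s1.png

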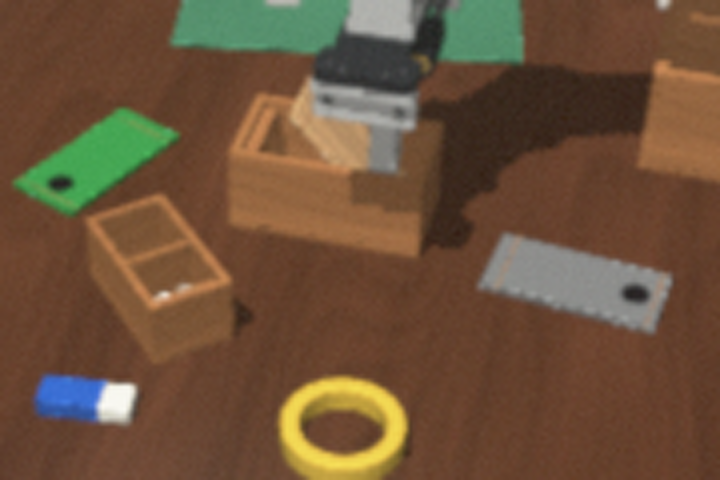

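Side crop: the lid has tipped into the well with its raised end at about (300,100), and the finger at (385,150) is on its dot side. The 7 N force fits contact with the well floor. Backing off.

Emit:
{"method": "send_rows", "body": {
  "xyz": [
    [0,0,-0.004],
    [0,0,-0.01],
    [0,0,-0.015],
    [0,0,-0.02],
    [0,0,-0.02],
    [0,0,-0.02],
    [0,0,-0.02],
    [0,0,-0.011],
    [0,0,0],
    [0,0,0]
  ],
  "twist": [
    [0,0,0],
    [0,0,0],
    [0,0,0],
    [0,0,0],
    [0,0,0],
    [0,0,0],
    [0,0,0],
    [0,0,0],
    [0,0,0],
    [0,0,0]
  ]
}}

```text
clock: 5.35
tool_pos: [0.4572, -0.2259, 0.1832]
ee_rot: [3.141, -0.002, -0.059]
ft_force: [0.5, 0.1, 0.7]
opening: 0.0006
finger_force: 0.0
```

Run:
```python
from h import *
c=snap("side","s2.png",(230,140,320,210),4); d=snap("wrist","w2.png"); s=env.get_state(); print(s["clock"],s["tool_pos"],s["ft_force"])
a=cv2.resize(cv2.imread("pics/s2.png"),None,fx=.8,fy=.8); b=cv2.imread("pics/w2.png")
o=np.zeros((384,800,3),np.uint8); o[:224,:288]=a; o[:,288:]=b; cv2.imwrite("pics/c2.png",o)
np.savez("w2.npz",K=d["intrinsics"],P=d["pose"],K2=c["intrinsics"],P2=c["pose"])
```

```text
5.45 [ 0.45635079 -0.22548047  0.18193747] [-0.13551759  0.49255067 -0.12851756]
```

View pics/c2.png

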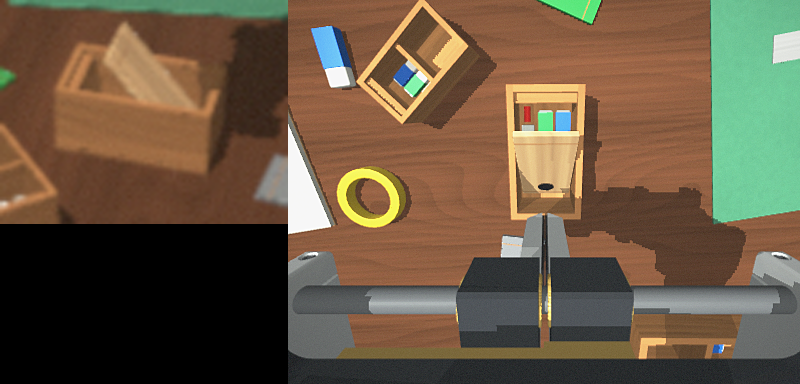

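Composite: the lid is leaning in the box. In the wrist part its raised end runs from (224,134) to (292,134), with the dot at (257,187) and the rim corners at (218,85), (297,85), (293,220) and (222,220). In the side view the raised end's corners are at about (268,147) and (263,156). Next I'll triangulate these.

Run:
```python
from h import *
z=np.load("w2.npz"); W=dict(intrinsics=z["K"],pose=z["P"]); S=dict(intrinsics=z["K2"],pose=z["P2"])
def pm(c): return c["intrinsics"]@np.linalg.inv(c["pose"])[:3]
im=cv2.imread("pics/w2.png"); hsv=cv2.cvtColor(im,cv2.COLOR_BGR2HSV)
print("lid/edge samples",hsv[125:145:2,258].tolist())
for a,b in [((224,134),(262.8,155.6)),((292,134),(268.1,146.9))]:
    X=cv2.triangulatePoints(pm(W),pm(S),np.float64(a),np.float64(b)); X=(X[:3]/X[3]).ravel(); print(np.round(X,4),proj(W,X),proj(S,X))
R=[ray(W,p,.066) for p in [(218,85),(297,85),(293,220),(222,220)]]
for r in R: print(np.round(r,4))
print("rim ctr",np.mean(R,0)); 
yaw=-.061; u=np.array([np.cos(yaw),np.sin(yaw),0]); C=np.mean(R,0)
# edge ray: middle pixel of the far end in box frame plane, for leans
for lean in (43,46,49,52,55):
    t=np.radians(lean); x0=-.006-.054/np.tan(t)
    under=np.array([x0+.124*np.cos(t),.006+.124*np.sin(t)]); n=np.array([-np.sin(t),np.cos(t)])
    for nm,q in (("under",under),("top",under+.006*n)):
        p=[C[0]+u[0]*q[0],C[1]+u[1]*q[0],q[1]]; print(lean,nm,np.round(q,4),"wrist",np.round(proj(W,p),1),"side",np.round(proj(S,p),1))
```

```text
lid/edge samples [[69, 144, 238], [69, 152, 236], [70, 153, 236], [25, 58, 255], [25, 75, 247], [28, 63, 249], [17, 103, 222], [16, 107, 223], [17, 104, 223], [16, 120, 224]]
[ 0.52   -0.2019  0.112 ] [224.32717861 135.07482367] [262.64711875 155.60546278]
[ 0.5164 -0.2611  0.1031] [292.13493086 134.40327465] [268.04369083 146.90648326]
[ 0.5653 -0.1945  0.066 ]
[ 0.5607 -0.2717  0.066 ]
[ 0.4188 -0.2647  0.066 ]
[ 0.4236 -0.185   0.066 ]
rim ctr [ 0.49210927 -0.22897669  0.066     ]
43 under [0.0268 0.0906] wrist [257.7 132.8] side [265.1 156.2]
43 top [0.0227 0.095 ] wrist [257.7 137.6] side [266.5 155.2]
46 under [0.028  0.0952] wrist [257.7 131.8] side [264.7 154.8]
46 top [0.0237 0.0994] wrist [257.7 136.9] side [266.2 153.9]
49 under [0.0284 0.0996] wrist [257.8 131.6] side [264.6 153.5]
49 top [0.0239 0.1035] wrist [257.8 137.1] side [266.1 152.6]
52 under [0.0282 0.1037] wrist [257.8 132.2] side [264.7 152.4]
52 top [0.0234 0.1074] wrist [257.8 138. ] side [266.3 151.5]
55 under [0.0273 0.1076] wrist [257.8 133.5] side [265.  151.3]
55 top [0.0224 0.111 ] wrist [257.8 139.5] side [266.6 150.5]
```

Run:
```python
from h import *
z=np.load("w2.npz"); W=dict(intrinsics=z["K"],pose=z["P"])
im=cv2.imread("pics/w2.png"); hsv=cv2.cvtColor(im,cv2.COLOR_BGR2HSV)
k=blob((hsv[:,:,2]<70).astype(np.uint8),240,170,280,200); M=cv2.moments(k); print("dot",M["m10"]/M["m00"],M["m01"]/M["m00"],cv2.boundingRect(k))
C=np.array([.4921,-.2290,0]); yaw=-.061; u=np.array([np.cos(yaw),np.sin(yaw),0])
for lean in (43,46,49,52,55):
    t=np.radians(lean); q=np.array([-.006-.054/np.tan(t)+.02*np.cos(t)-.006*np.sin(t),.006+.02*np.sin(t)+.006*np.cos(t)])
    print(lean,np.round(proj(W,C+u*q[0]+[0,0,q[1]]),1))
# pregrasp: 50 deg, grip line s from far end .013, tip 2 mm past mid-thickness
t=np.radians(50); a=np.array([np.cos(t),np.sin(t)]); n=np.array([-np.sin(t),np.cos(t)])
g=np.array([-.006-.054/np.tan(t),.006])+a*.111+n*.003
for back in (.017,.017+.07):
    q=g+n*back; P=C+u*q[0]+[0,0,q[1]]; print(back,np.round(P,4))
plan(P,tilt(50,yaw),20)
```

```text
dot 256.98840579710145 186.45507246376812 (250, 184, 15, 6)
43 [257.2 194.1]
46 [257.3 190.5]
49 [257.3 187.4]
52 [257.3 184.6]
55 [257.3 182. ]
0.017 [ 0.4968 -0.2293  0.1039]
0.08700000000000001 [ 0.4433 -0.226   0.1489]
N 20 xyz mm/row [-1.3   0.07  1.29] twist deg/row [-0.003  2.503  0.004]
```

The dot at row 186 gives a lean of about 50°, which agrees with the end edge. Going to the pregrasp with the tool square to the lid.

Emit:
{"method": "send_rows", "body": {
  "hand": 0.094,
  "xyz": [
    [-0.0013,0,0.0013],
    [-0.0013,0,0.0013],
    [-0.0013,0,0.0013],
    [-0.0013,0,0.0013],
    [-0.0013,0,0.0013],
    [-0.0013,0,0.0013],
    [-0.0013,0,0.0013],
    [-0.0013,0,0.0013],
    [-0.0013,0,0.0013],
    [-0.0013,0,0.0013]
  ],
  "twist": [
    [0,2.5,0],
    [0,2.5,0],
    [0,2.5,0],
    [0,2.5,0],
    [0,2.5,0],
    [0,2.5,0],
    [0,2.5,0],
    [0,2.5,0],
    [0,2.5,0],
    [0,2.5,0]
  ]
}}

```text
clock: 6.28
tool_pos: [0.4452, -0.2195, 0.168]
ee_rot: [-3.122, -0.346, -0.061]
ft_force: [-0.7, 0.0, -1.1]
opening: 0.0637
finger_force: 0.0
```

Emit:
{"method": "send_rows", "body": {
  "xyz": [
    [-0.0013,0,0.0013],
    [-0.0013,0,0.0013],
    [-0.0013,0,0.0013],
    [-0.0013,0,0.0013],
    [-0.0013,0,0.0013],
    [-0.0013,0,0.0013],
    [-0.0013,0,0.0013],
    [-0.0013,0,0.0013],
    [-0.0013,0,0.0013],
    [-0.0013,0,0.0013]
  ],
  "twist": [
    [0,2.5,0],
    [0,2.5,0],
    [0,2.5,0],
    [0,2.5,0],
    [0,2.5,0],
    [0,2.5,0],
    [0,2.5,0],
    [0,2.5,0],
    [0,2.5,0],
    [0,2.5,0]
  ]
}}

```text
clock: 7.12
tool_pos: [0.4509, -0.2658, 0.2496]
ee_rot: [-3.02, -0.646, -0.081]
ft_force: [0.3, -0.3, -0.5]
opening: 0.0938
finger_force: 0.0
```

Run:
```python
from h import *
d=snap("wrist","w3.png"); s=env.get_state(); print(s["clock"],s["tool_pos"],s["ee_rot"],s["joint_pos"],tilt(50,-.061))
np.savez("w3.npz",K=d["intrinsics"],P=d["pose"])
C=np.array([.4921,-.2290,0]); yaw=-.061; u=np.array([np.cos(yaw),np.sin(yaw),0]);v=np.array([-np.sin(yaw),np.cos(yaw),0])
for lean in (47,50,53):
    t=np.radians(lean); a=np.array([np.cos(t),np.sin(t)]); n=np.array([-np.sin(t),np.cos(t)]); q0=np.array([-.006-.054/np.tan(t),.006])+.006*n
    f=lambda s,y: np.round(proj(d,C+u*(q0+a*s)[0]+v*y+[0,0,(q0+a*s)[1]]),0)
    print(lean,"dot",f(.02,0),"far corners",f(.124,.03),f(.124,-.03))
```

```text
7.1667 [ 0.44939959 -0.26889943  0.24949146] [-3.01915161 -0.64700443 -0.08748436] [ 1.38331921  0.41214756 -0.744382    2.27188918 -1.09936123  0.23230583
  0.16952242] [ 3.14159265 -0.87266463 -0.061     ]
47 dot [244. 273.] far corners [217. 210.] [263. 211.]
50 dot [244. 270.] far corners [216. 209.] [263. 210.]
53 dot [244. 267.] far corners [215. 209.] [263. 210.]
```

View pics/w3.png

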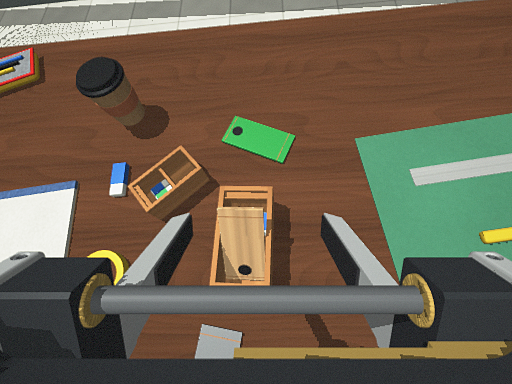

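The picture and state show the 50° approach is out of reach: joints 5 and 6 are at their limits and the arm has swung aside, with the box untouched at (245,235). I'll return to tool-down and grip with a small forward tilt instead. The tool will then lean back towards the robot while the lid is laid flat.

```bash
python3 -c "
from h import *
plan([.457,-.226,.25],tilt(0,-.061),10)"
```

```text
N 10 xyz mm/row [ 0.49 -4.32  0.39] twist deg/row [-0.628 -3.711  0.081]
```

Emit:
{"method": "send_rows", "body": {
  "xyz": [
    [0.0005,-0.0043,0.0004],
    [0.0005,-0.0043,0.0004],
    [0.0005,-0.0043,0.0004],
    [0.0005,-0.0043,0.0004],
    [0.0005,-0.0043,0.0004],
    [0.0005,-0.0043,0.0004],
    [0.0005,-0.0043,0.0004],
    [0.0005,-0.0043,0.0004],
    [0.0005,-0.0043,0.0004],
    [0.0005,-0.0043,0.0004]
  ],
  "twist": [
    [-0.63,-3.7,0.08],
    [-0.63,-3.7,0.08],
    [-0.63,-3.7,0.08],
    [-0.63,-3.7,0.08],
    [-0.63,-3.7,0.08],
    [-0.63,-3.7,0.08],
    [-0.63,-3.7,0.08],
    [-0.63,-3.7,0.08],
    [-0.63,-3.7,0.08],
    [-0.63,-3.7,0.08]
  ]
}}

```text
clock: 8.0
tool_pos: [0.4592, -0.2233, 0.2488]
ee_rot: [-3.139, -0.026, -0.051]
ft_force: [0.7, 0.3, 0.6]
opening: 0.0938
finger_force: 0.0
```

Run:
```python
from h import *
s=env.get_state(); print(s["clock"],s["tool_pos"],s["ee_rot"],s["joint_pos"])
C=np.array([.4921,-.2290,0]); yaw=-.061; u=np.array([np.cos(yaw),np.sin(yaw),0])
t=np.radians(50); a=np.array([np.cos(t),np.sin(t)]); n=np.array([-np.sin(t),np.cos(t)])
for fw in (10,15):
    far=np.array([-.006-.054/np.tan(t),.006])+a*.124  # underside far end
    b=np.radians(50-fw); dep=.019*np.cos(b)+.008*np.sin(b)+.0005
    cx=(-.019*np.sin(b)+.008*np.cos(b)) - .0015  # contact centre along lid from TCP
    q=far-a*(.011+cx)+n*dep; tz=np.array([np.sin(np.radians(fw)),-np.cos(np.radians(fw))])
    for back in (0,.08):
        w=q-tz*back; P=C+u*w[0]+[0,0,w[1]]; print(fw,back,np.round(P,4)); 
    plan(P,tilt(fw,yaw),10)
```

```text
8.0 [ 0.45921959 -0.22329082  0.24881317] [-3.13853562 -0.02551986 -0.05141687] [ 0.30303242  0.39078454  0.14262912  1.89315615 -0.08936425  0.84065099
 -1.12880531]
10 0 [ 0.5028 -0.2297  0.1114]
10 0.08 [ 0.4889 -0.2288  0.1901]
N 10 xyz mm/row [2.45 0.39 6.12] twist deg/row [-0.023  0.854  0.053]
15 0 [ 0.5013 -0.2296  0.1103]
15 0.08 [ 0.4807 -0.2283  0.1876]
N 10 xyz mm/row [1.35 0.39 6.37] twist deg/row [-0.025  1.354  0.052]
```

Emit:
{"method": "send_rows", "body": {
  "xyz": [
    [0.0014,0.0004,0.0064],
    [0.0014,0.0004,0.0064],
    [0.0014,0.0004,0.0064],
    [0.0014,0.0004,0.0064],
    [0.0014,0.0004,0.0064],
    [0.0014,0.0004,0.0064],
    [0.0014,0.0004,0.0064],
    [0.0014,0.0004,0.0064],
    [0.0014,0.0004,0.0064],
    [0.0014,0.0004,0.0064]
  ],
  "twist": [
    [0,1.35,0.05],
    [0,1.35,0.05],
    [0,1.35,0.05],
    [0,1.35,0.05],
    [0,1.35,0.05],
    [0,1.35,0.05],
    [0,1.35,0.05],
    [0,1.35,0.05],
    [0,1.35,0.05],
    [0,1.35,0.05]
  ]
}}

```text
clock: 8.83
tool_pos: [0.4812, -0.2284, 0.1866]
ee_rot: [-3.135, -0.265, -0.062]
ft_force: [-0.1, 0.3, -0.3]
opening: 0.0941
finger_force: 0.0
```

Emit:
{"method": "send_rows", "body": {
  "xyz": [
    [0,0,0],
    [0,0,0],
    [0,0,0],
    [0,0,0],
    [0,0,0],
    [0,0,0],
    [0,0,0],
    [0,0,0],
    [0,0,0],
    [0,0,0]
  ],
  "twist": [
    [0,0,0],
    [0,0,0],
    [0,0,0],
    [0,0,0],
    [0,0,0],
    [0,0,0],
    [0,0,0],
    [0,0,0],
    [0,0,0],
    [0,0,0]
  ]
}}

```text
clock: 9.67
tool_pos: [0.4815, -0.2292, 0.1878]
ee_rot: [-3.135, -0.266, -0.062]
ft_force: [0.1, 0.7, 0.3]
opening: 0.0938
finger_force: 0.0
```

Run:
```python
from h import *
d=snap("wrist","w4.png"); s=env.get_state(); print(s["clock"],s["tool_pos"],s["ee_rot"],tilt(15,-.061),s["joint_pos"])
C=np.array([.4921,-.2290,0]); yaw=-.061; u=np.array([np.cos(yaw),np.sin(yaw),0]);v=np.array([-np.sin(yaw),np.cos(yaw),0])
for lean in (47,50,53):
    t=np.radians(lean); a=np.array([np.cos(t),np.sin(t)]); n=np.array([-np.sin(t),np.cos(t)])
    def f(s,y,h=.006):
        q=np.array([-.006-.054/np.tan(t),.006])+a*s+n*h; return np.round(proj(d,C+u*q[0]+v*y+[0,0,q[1]]),1)
    print(lean,"dot",f(.02,0),"far top",f(.124,.03),f(.124,-.03),"under",f(.124,.03,0),f(.124,-.03,0))
plan([.5013,-.2296,.1103],tilt(15,yaw),10)
```

```text
9.7167 [ 0.48151249 -0.22917353  0.18776727] [-3.13519258 -0.26549443 -0.06251608] [ 3.14159265 -0.26179939 -0.061     ] [ 0.47615303  0.42373029 -0.01631754  2.11013887 -0.27798513  0.37808219
 -0.92350862]
47 dot [256.4 241.6] far top [225.8 186.2] [286.3 186.3] under [226.3 181.9] [285.9 181.9]
50 dot [256.4 238.6] far top [225.3 186.3] [286.8 186.3] under [225.7 181.6] [286.4 181.6]
53 dot [256.4 235.8] far top [224.8 186.9] [287.2 187. ] under [225.2 182. ] [286.8 182. ]
N 10 xyz mm/row [-0.11 -0.05  7.99] twist deg/row [-0.034 -0.021 -0.008]
```

View pics/w4.png

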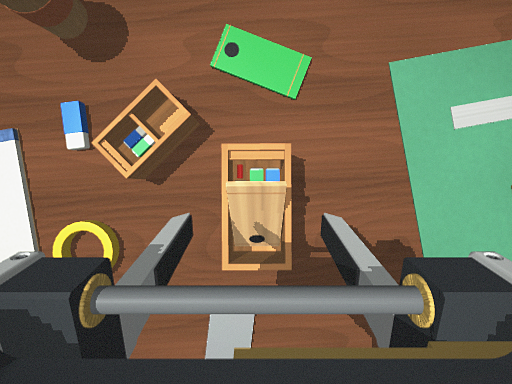

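The wrist view matches the 50° model: raised end (225,186)–(286,185) against a predicted (225,186)–(287,186), and dot (257,239) against (256,239). The jaws are centred, so going down.

Emit:
{"method": "send_rows", "body": {
  "xyz": [
    [0,0,0.008],
    [0,0,0.01],
    [0,0,0.012],
    [0,0,0.012],
    [0,0,0.012],
    [0,0,0.01],
    [0,0,0.008],
    [0,0,0.005],
    [0,0,0.003],
    [0,0,0]
  ],
  "twist": [
    [0,0,0],
    [0,0,0],
    [0,0,0],
    [0,0,0],
    [0,0,0],
    [0,0,0],
    [0,0,0],
    [0,0,0],
    [0,0,0],
    [0,0,0]
  ]
}}

```text
clock: 10.55
tool_pos: [0.5011, -0.2291, 0.1104]
ee_rot: [-3.134, -0.261, -0.063]
ft_force: [-0.4, -0.3, 0.2]
opening: 0.0937
finger_force: 0.0
```

Emit:
{"method": "send_rows", "body": {
  "hand": 0.066,
  "xyz": [
    [0,0,0],
    [0,0,0],
    [0,0,0],
    [0,0,0],
    [0,0,0],
    [0,0,0],
    [0,0,0],
    [0,0,0],
    [0,0,0],
    [0,0,0]
  ],
  "twist": [
    [0,0,0],
    [0,0,0],
    [0,0,0],
    [0,0,0],
    [0,0,0],
    [0,0,0],
    [0,0,0],
    [0,0,0],
    [0,0,0],
    [0,0,0]
  ]
}}

```text
clock: 11.38
tool_pos: [0.5016, -0.2296, 0.1123]
ee_rot: [-3.134, -0.264, -0.063]
ft_force: [-0.3, 0.0, 0.5]
opening: 0.066
finger_force: 0.0
```

Run:
```python
from h import *
d=env.read_camera("wrist"); c=env.read_camera("side"); s=env.get_state(); print(s["clock"],s["tool_pos"],s["ee_rot"],s["joint_pos"],s["ft_force"])
a=cv2.resize(c["frame"][130:220,220:340],None,fx=4,fy=4,interpolation=cv2.INTER_CUBIC)[:,:384]; b=d["frame"][150:330,150:370]
b=cv2.resize(b,None,fx=1.8,fy=1.8,interpolation=cv2.INTER_CUBIC)
o=np.zeros((360,800,3),np.uint8); o[:,:384]=a[:360]; o[:324,384:384+396]=b; cv2.imwrite("pics/c5.png",o[:,:,::-1])
```

```text
11.4833 [ 0.50159114 -0.2295524   0.11232483] [-3.13399153 -0.26403775 -0.06248056] [ 0.39598909  0.58205302  0.0724387   2.13102987 -0.67011902  0.23652881
 -0.54200756] [ 0.67069215  0.28820486 -0.63683874]
```

View pics/c5.png

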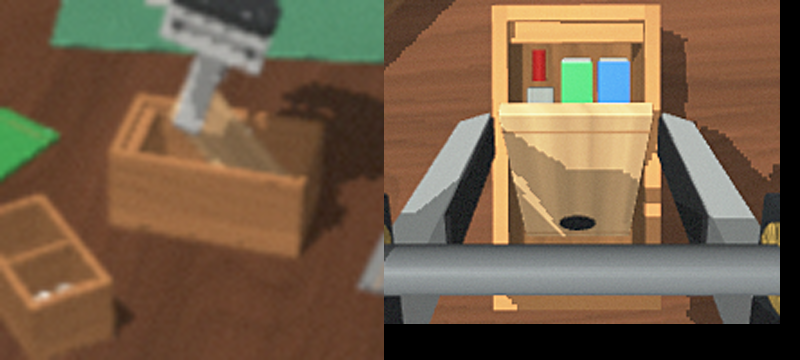

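The fingers straddle the raised end, with the left tip at (492,118), the right tip at (657,118) and the lid end at rows 103–115. They sit 2 mm high with joint 6 near its limit, so I'll ease the tilt to 12° and come down slightly before closing.

Run:
```python
from h import *
C=np.array([.4921,-.2290,0]); yaw=-.061; u=np.array([np.cos(yaw),np.sin(yaw),0])
t=np.radians(50); a=np.array([np.cos(t),np.sin(t)]); n=np.array([-np.sin(t),np.cos(t)])
fw=12; far=np.array([-.006-.054/np.tan(t),.006])+a*.124
b=np.radians(50-fw); dep=.019*np.cos(b)+.008*np.sin(b)-.0005
cx=(-.019*np.sin(b)+.008*np.cos(b)) - .0015
q=far-a*(.011+cx)+n*dep; P=C+u*q[0]+[0,0,q[1]]; print(P); plan(P,tilt(fw,yaw),5)
```

```text
[ 0.50297506 -0.2296642   0.11031221]
N 5 xyz mm/row [0.17 0.01 0.46] twist deg/row [-0.083 -0.626 -0.014]
```

Emit:
{"method": "send_rows", "body": {
  "xyz": [
    [0.0002,0,0.0005],
    [0.0002,0,0.0005],
    [0.0002,0,0.0005],
    [0.0002,0,0.0005],
    [0.0002,0,0.0005],
    [0,0,0],
    [0,0,0],
    [0,0,0],
    [0,0,0],
    [0,0,0]
  ],
  "twist": [
    [-0.08,-0.63,0],
    [-0.08,-0.63,0],
    [-0.08,-0.63,0],
    [-0.08,-0.63,0],
    [-0.08,-0.63,0],
    [0,0,0],
    [0,0,0],
    [0,0,0],
    [0,0,0],
    [0,0,0]
  ]
}}

```text
clock: 12.32
tool_pos: [0.5029, -0.2297, 0.1101]
ee_rot: [-3.141, -0.209, -0.063]
ft_force: [-0.3, 1.0, -0.7]
opening: 0.066
finger_force: 0.0
```

Emit:
{"method": "send_rows", "body": {
  "hand": 0.05,
  "force": 40,
  "xyz": [
    [0,0,0],
    [0,0,0],
    [0,0,0],
    [0,0,0],
    [0,0,0],
    [0,0,0],
    [0,0,0],
    [0,0,0],
    [0,0,0],
    [0,0,0]
  ],
  "twist": [
    [0,0,0],
    [0,0,0],
    [0,0,0],
    [0,0,0],
    [0,0,0],
    [0,0,0],
    [0,0,0],
    [0,0,0],
    [0,0,0],
    [0,0,0]
  ]
}}

```text
clock: 13.15
tool_pos: [0.5031, -0.2297, 0.1101]
ee_rot: [-3.141, -0.209, -0.062]
ft_force: [0.2, -0.4, 0.1]
opening: 0.0586
finger_force: 40.0
```

Gripped at 40 N. Lifting straight up.

Emit:
{"method": "send_rows", "body": {
  "xyz": [
    [0.0005,0,-0.002],
    [0.001,0,-0.005],
    [0.002,0,-0.0095],
    [0.0025,0,-0.012],
    [0.003,0,-0.014],
    [0.003,0,-0.014],
    [0.003,0,-0.014],
    [0.003,0,-0.014],
    [0.002,0,-0.009],
    [0.001,0,-0.005]
  ],
  "twist": [
    [0,0,0],
    [0,0,0],
    [0,0,0],
    [0,0,0],
    [0,0,0],
    [0,0,0],
    [0,0,0],
    [0,0,0],
    [0,0,0],
    [0,0,0]
  ]
}}

```text
clock: 13.98
tool_pos: [0.5039, -0.2298, 0.2124]
ee_rot: [3.142, -0.211, -0.062]
ft_force: [0.4, -0.8, -0.8]
opening: 0.0586
finger_force: 40.0
```

Run:
```python
from h import *
d=env.read_camera("wrist"); c=env.read_camera("side"); s=env.get_state(); print(s["clock"],s["tool_pos"],s["ee_rot"],s["joint_pos"],s["ft_force"],s["opening"])
np.savez("w5.npz",K=d["intrinsics"],P=d["pose"]); cv2.imwrite("pics/w5.png",d["frame"][:,:,::-1])
a=cv2.resize(c["frame"][90:210,220:340],None,fx=3,fy=3,interpolation=cv2.INTER_CUBIC); b=d["frame"][150:390,120:392]
b=cv2.resize(b,None,fx=1.5,fy=1.5,interpolation=cv2.INTER_CUBIC)
o=np.zeros((360,800,3),np.uint8); o[:,:360]=a; o[:b.shape[0],370:370+b.shape[1]]=b; cv2.imwrite("pics/c6.png",o[:,:,::-1])
```

```text
14.0833 [ 0.50369245 -0.22973088  0.21164764] [-3.14145896 -0.21053735 -0.06185368] [ 0.14918243  0.4484944   0.38961124  1.99778166 -0.47187489  0.58049591
 -0.76657691] [ 0.72076145  0.13483837 -0.16631242] 0.058523684997829506
```

View pics/c6.png

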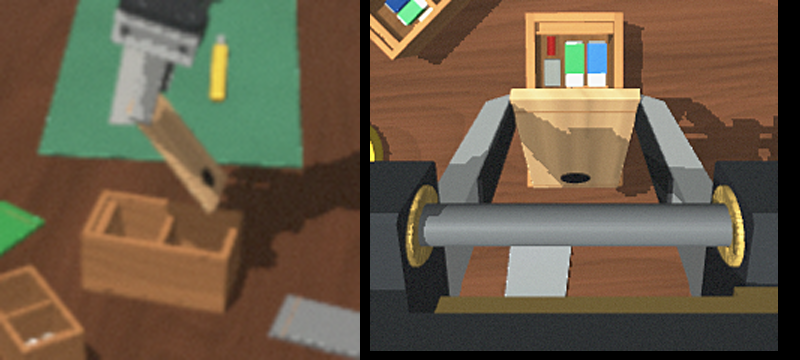

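The lid is lifted and held, with its far end at crop rows 88–100 (full-frame rows 209–217) and the dot at full-frame (257,269). The box is still standing with its walls intact. Next I'll check the lid's angle in the hand and plan the pad pose.

Run:
```python
from h import *
z=np.load("w5.npz"); W=dict(intrinsics=z["K"],pose=z["P"])
im=cv2.imread("pics/w5.png"); hsv=cv2.cvtColor(im,cv2.COLOR_BGR2HSV)
k=blob((hsv[:,:,2]<70).astype(np.uint8),240,258,275,276); M=cv2.moments(k); print("dot",M["m10"]/M["m00"],M["m01"]/M["m00"])
print("col258 V/S",[(r,int(hsv[r,258,2]),int(hsv[r,258,1])) for r in range(203,224)])
s=env.get_state(); p=s["tool_pos"]; R=Ro.from_euler("xyz",s["ee_rot"])
# in tool plane (x,z): lid normal at angle phi from -z ; contact point c (underside far end from model)
for phi in (34,36,38,40,42,44):
    b=np.radians(phi); L=np.array([np.cos(b),-np.sin(b)*1.0])
    # flat frame: tool x=(cos b,-sin b) (X,Z), tool z=(-sin b,-cos b) -> express flat vec in tool
    T=lambda X,Z: np.array([X*np.cos(b)-Z*np.sin(b),0,-X*np.sin(b)-Z*np.cos(b)])
    # anchor: corner of tip (tool x=.008,z=.019) at flat point (Xc,Zc)
    dep=.019*np.cos(b)+.008*np.sin(b); cx=-.019*np.sin(b)+.008*np.cos(b)
    farX=cx-.0015+.011; und=-dep+.0005
    f=lambda X,Z,y=0: np.round(proj(W,p+R.apply(T(X,Z)+[0,y,0])),1)
    print(phi,"dot",f(farX-.104,und+.006),"fartop",f(farX,und+.006),"farunder",f(farX,und))
```

```text
dot 256.40384615384613 268.43589743589746
col258 V/S [(203, 247, 0), (204, 247, 0), (205, 248, 1), (206, 255, 6), (207, 241, 13), (208, 237, 142), (209, 243, 104), (210, 241, 93), (211, 241, 96), (212, 243, 93), (213, 243, 88), (214, 244, 88), (215, 249, 83), (216, 226, 109), (217, 211, 110), (218, 213, 111), (219, 216, 110), (220, 215, 107), (221, 216, 111), (222, 215, 107), (223, 219, 104)]
34 dot [256.2 276.3] fartop [256.2 216.3] farunder [256.2 209.2]
36 dot [256.2 273.1] fartop [256.2 216.9] farunder [256.2 209.6]
38 dot [256.2 269.9] fartop [256.2 217.5] farunder [256.2 210. ]
40 dot [256.2 266.7] fartop [256.2 218.1] farunder [256.2 210.4]
42 dot [256.2 263.6] fartop [256.2 218.6] farunder [256.2 210.8]
44 dot [256.2 260.4] fartop [256.2 219.2] farunder [256.2 211.3]
```

Run:
```python
from h import *
plan([.5477,.1634,.15],tilt(-38,.11),30)
```

```text
N 30 xyz mm/row [  2.17 -13.14   1.53] twist deg/row [-0.076 -1.665 -0.33 ]
```

Emit:
{"method": "send_rows", "body": {
  "xyz": [
    [0.0022,-0.0131,0.0015],
    [0.0022,-0.0131,0.0015],
    [0.0022,-0.0131,0.0015],
    [0.0022,-0.0131,0.0015],
    [0.0022,-0.0131,0.0015],
    [0.0022,-0.0131,0.0015],
    [0.0022,-0.0131,0.0015],
    [0.0022,-0.0131,0.0015],
    [0.0022,-0.0131,0.0015],
    [0.0022,-0.0131,0.0015]
  ],
  "twist": [
    [-0.08,-1.67,-0.33],
    [-0.08,-1.67,-0.33],
    [-0.08,-1.67,-0.33],
    [-0.08,-1.67,-0.33],
    [-0.08,-1.67,-0.33],
    [-0.08,-1.67,-0.33],
    [-0.08,-1.67,-0.33],
    [-0.08,-1.67,-0.33],
    [-0.08,-1.67,-0.33],
    [-0.08,-1.67,-0.33]
  ]
}}

```text
clock: 14.92
tool_pos: [0.5307, -0.0989, 0.1954]
ee_rot: [3.125, 0.086, -0.007]
ft_force: [0.7, 0.3, -0.5]
opening: 0.0581
finger_force: 40.0
```

Emit:
{"method": "send_rows", "body": {
  "xyz": [
    [0.0022,-0.0131,0.0015],
    [0.0022,-0.0131,0.0015],
    [0.0022,-0.0131,0.0015],
    [0.0022,-0.0131,0.0015],
    [0.0022,-0.0131,0.0015],
    [0.0022,-0.0131,0.0015],
    [0.0022,-0.0131,0.0015],
    [0.0022,-0.0131,0.0015],
    [0.0022,-0.0131,0.0015],
    [0.0022,-0.0131,0.0015]
  ],
  "twist": [
    [-0.08,-1.67,-0.33],
    [-0.08,-1.67,-0.33],
    [-0.08,-1.67,-0.33],
    [-0.08,-1.67,-0.33],
    [-0.08,-1.67,-0.33],
    [-0.08,-1.67,-0.33],
    [-0.08,-1.67,-0.33],
    [-0.08,-1.67,-0.33],
    [-0.08,-1.67,-0.33],
    [-0.08,-1.67,-0.33]
  ]
}}

```text
clock: 15.75
tool_pos: [0.5462, 0.0319, 0.1735]
ee_rot: [3.123, 0.378, 0.047]
ft_force: [-0.3, -0.2, -1.2]
opening: 0.0587
finger_force: 40.0
```

Emit:
{"method": "send_rows", "body": {
  "xyz": [
    [0.0022,-0.0131,0.0015],
    [0.0022,-0.0131,0.0015],
    [0.0022,-0.0131,0.0015],
    [0.0022,-0.0131,0.0015],
    [0.0022,-0.0131,0.0015],
    [0.0022,-0.0131,0.0015],
    [0.0022,-0.0131,0.0015],
    [0.0022,-0.0131,0.0015],
    [0.0022,-0.0131,0.0015],
    [0.0022,-0.0131,0.0015]
  ],
  "twist": [
    [-0.08,-1.67,-0.33],
    [-0.08,-1.67,-0.33],
    [-0.08,-1.67,-0.33],
    [-0.08,-1.67,-0.33],
    [-0.08,-1.67,-0.33],
    [-0.08,-1.67,-0.33],
    [-0.08,-1.67,-0.33],
    [-0.08,-1.67,-0.33],
    [-0.08,-1.67,-0.33],
    [-0.08,-1.67,-0.33]
  ]
}}

```text
clock: 16.58
tool_pos: [0.5477, 0.1629, 0.1481]
ee_rot: [3.141, 0.671, 0.11]
ft_force: [-0.8, -0.3, -0.4]
opening: 0.0585
finger_force: 40.0
```

Run:
```python
from h import *
s=env.get_state(); print(s["clock"],s["tool_pos"],s["ee_rot"],tilt(-38,.11),s["joint_pos"],s["opening"],s["finger_force"])
plan([.5477,.1634,.060],tilt(-38,.11),10)
```

```text
16.5833 [0.54772128 0.16291874 0.14810264] [3.14123243 0.67056925 0.10977357] [3.14159265 0.66322512 0.11      ] [-0.44257063  1.03348127  0.38905708  1.1589889  -0.33742955  1.68827425
 -1.49574912] 0.058523963446376656 39.99914824962616
N 10 xyz mm/row [ 5.45 -0.05  6.92] twist deg/row [ 0.001  0.042 -0.001]
```

Emit:
{"method": "send_rows", "body": {
  "xyz": [
    [0.0055,0,0.007],
    [0.0055,0,0.007],
    [0.0055,0,0.007],
    [0.0055,0,0.007],
    [0.0055,0,0.007],
    [0.0055,0,0.007],
    [0.0055,0,0.007],
    [0.0055,0,0.007],
    [0.0055,0,0.007],
    [0.005,0,0.006]
  ],
  "twist": [
    [0,0.04,0],
    [0,0.04,0],
    [0,0.04,0],
    [0,0.04,0],
    [0,0.04,0],
    [0,0.04,0],
    [0,0.04,0],
    [0,0.04,0],
    [0,0.04,0],
    [0,0.04,0]
  ]
}}

```text
clock: 17.42
tool_pos: [0.5484, 0.1623, 0.0607]
ee_rot: [3.14, 0.661, 0.109]
ft_force: [0.5, 0.1, -0.5]
opening: 0.0587
finger_force: 40.0
```

Emit:
{"method": "send_rows", "body": {
  "xyz": [
    [0.0015,0,0.002],
    [0.0015,0,0.002],
    [0.0015,0,0.002],
    [0.0015,0,0.002],
    [0.0015,0,0.002],
    [0.0015,0,0.002],
    [0.0015,0,0.002],
    [0.0015,0,0.002],
    [0,0,0],
    [0,0,0]
  ],
  "twist": [
    [0,0,0],
    [0,0,0],
    [0,0,0],
    [0,0,0],
    [0,0,0],
    [0,0,0],
    [0,0,0],
    [0,0,0],
    [0,0,0],
    [0,0,0]
  ]
}}

```text
clock: 18.25
tool_pos: [0.5481, 0.1622, 0.0415]
ee_rot: [3.14, 0.661, 0.109]
ft_force: [-0.3, -0.0, -1.2]
opening: 0.0586
finger_force: 40.0
```

```bash
cat > meas.py <<'E'
from h import *
W=env.read_camera("wrist"); s=env.get_state(); print(s["clock"],s["tool_pos"],s["ee_rot"],s["ft_force"],s["ft_torque"])
hsv=cv2.cvtColor(W["frame"],cv2.COLOR_RGB2HSV); cv2.imwrite("pics/w%.1f.png"%s["clock"],W["frame"][:,:,::-1])
k=blob((hsv[:,:,2]<70).astype(np.uint8),240,255,275,278); M=cv2.moments(k); print("dot",M["m10"]/M["m00"],M["m01"]/M["m00"],cv2.boundingRect(k))
print("col258 V/S",[(r,int(hsv[r,258,2]),int(hsv[r,258,1])) for r in range(203,222)])
E
python3 meas.py
```

```text
18.3 [0.54820995 0.1621946  0.04166975] [3.1404278  0.66066095 0.1092468 ] [ 0.44805695  0.71897799 -0.23442121] [ 0.0985832  -0.66914556 -0.00298154]
dot 256.65384615384613 267.37692307692305 (248, 265, 18, 6)
col258 V/S [(203, 165, 12), (204, 167, 20), (205, 166, 14), (206, 164, 16), (207, 168, 12), (208, 139, 13), (209, 170, 93), (210, 172, 107), (211, 172, 108), (212, 171, 107), (213, 177, 107), (214, 176, 107), (215, 193, 107), (216, 163, 103), (217, 152, 109), (218, 145, 113), (219, 255, 92), (220, 249, 81), (221, 246, 79)]
```

The lid sits unchanged in the hand (φ about 38.5°), so it is nearly flat with its dot end a touch low. Lowering slowly and watching the force.

Emit:
{"method": "send_rows", "body": {
  "xyz": [
    [0.0007,0,0.0009],
    [0.0007,0,0.0009],
    [0.0007,0,0.0009],
    [0.0007,0,0.0009],
    [0.0007,0,0.0009],
    [0.0007,0,0.0009],
    [0.0007,0,0.0009],
    [0.0007,0,0.0009],
    [0.0007,0,0.0009],
    [0.0007,0,0.0009]
  ],
  "twist": [
    [0,0,0],
    [0,0,0],
    [0,0,0],
    [0,0,0],
    [0,0,0],
    [0,0,0],
    [0,0,0],
    [0,0,0],
    [0,0,0],
    [0,0,0]
  ]
}}

```text
clock: 19.13
tool_pos: [0.5482, 0.1622, 0.0302]
ee_rot: [3.14, 0.661, 0.109]
ft_force: [0.6, 0.9, -1.3]
opening: 0.0586
finger_force: 40.0
```

Emit:
{"method": "send_rows", "body": {
  "xyz": [
    [0.0002,0,0.0002],
    [0.0002,0,0.0002],
    [0.0002,0,0.0002],
    [0.0002,0,0.0002],
    [0.0002,0,0.0002],
    [0,0,0],
    [0,0,0],
    [0,0,0],
    [0,0,0],
    [0,0,0]
  ],
  "twist": [
    [0,0,0],
    [0,0,0],
    [0,0,0],
    [0,0,0],
    [0,0,0],
    [0,0,0],
    [0,0,0],
    [0,0,0],
    [0,0,0],
    [0,0,0]
  ]
}}

```text
clock: 19.97
tool_pos: [0.5484, 0.1622, 0.0289]
ee_rot: [3.14, 0.661, 0.109]
ft_force: [0.1, 0.4, 0.3]
opening: 0.0583
finger_force: 40.2
```

```bash
python3 meas.py
```

```text
20.0167 [0.54838491 0.16223867 0.02892284] [3.14044301 0.66060193 0.10928722] [ 0.5178485   0.4446077  -0.73832814] [ 0.06057341 -0.55748503  0.0074766 ]
dot 256.63235294117646 268.3651960784314 (248, 266, 18, 6)
col258 V/S [(203, 169, 18), (204, 171, 18), (205, 168, 18), (206, 172, 16), (207, 174, 13), (208, 155, 13), (209, 158, 98), (210, 174, 111), (211, 174, 107), (212, 175, 108), (213, 178, 106), (214, 180, 109), (215, 199, 108), (216, 169, 109), (217, 157, 104), (218, 148, 109), (219, 255, 89), (220, 249, 77), (221, 246, 79)]
```

Emit:
{"method": "send_rows", "body": {
  "xyz": [
    [0.0002,0,0.0002],
    [0.0002,0,0.0002],
    [0.0002,0,0.0002],
    [0.0002,0,0.0002],
    [0.0002,0,0.0002],
    [0,0,0],
    [0,0,0],
    [0,0,0],
    [0,0,0],
    [0,0,0]
  ],
  "twist": [
    [0,0,0],
    [0,0,0],
    [0,0,0],
    [0,0,0],
    [0,0,0],
    [0,0,0],
    [0,0,0],
    [0,0,0],
    [0,0,0],
    [0,0,0]
  ]
}}

```text
clock: 20.85
tool_pos: [0.5484, 0.1622, 0.0281]
ee_rot: [3.141, 0.661, 0.109]
ft_force: [-1.2, -0.0, 5.6]
opening: 0.0584
finger_force: 42.8
```

```bash
python3 meas.py
```

```text
20.9 [0.54837861 0.16225541 0.02811912] [3.14057159 0.66131425 0.10927788] [-0.33263332 -1.53502506  4.8835232 ] [-0.0309572   0.20636259 -0.019361  ]
dot 256.58854166666663 268.96354166666663 (247, 266, 19, 6)
col258 V/S [(203, 167, 17), (204, 172, 18), (205, 170, 18), (206, 172, 15), (207, 169, 12), (208, 151, 17), (209, 164, 92), (210, 172, 113), (211, 174, 104), (212, 179, 104), (213, 176, 107), (214, 176, 107), (215, 197, 107), (216, 164, 101), (217, 157, 110), (218, 147, 114), (219, 255, 89), (220, 250, 75), (221, 246, 79)]
```

Firm contact of 5 N at TCP height 0.028, with 0.0275 expected. I'll release gently, then back out along the tool axis.

Emit:
{"method": "send_rows", "body": {
  "hand": 0.066,
  "xyz": [
    [0.0002,0,0.0002],
    [0,0,0],
    [0,0,0],
    [0,0,0],
    [0,0,0],
    [0,0,0],
    [0,0,0],
    [0,0,0],
    [0,0,0],
    [0,0,0]
  ],
  "twist": [
    [0,0,0],
    [0,0,0],
    [0,0,0],
    [0,0,0],
    [0,0,0],
    [0,0,0],
    [0,0,0],
    [0,0,0],
    [0,0,0],
    [0,0,0]
  ]
}}

```text
clock: 21.73
tool_pos: [0.5485, 0.1618, 0.0281]
ee_rot: [3.14, 0.661, 0.109]
ft_force: [-0.8, -0.8, 7.4]
opening: 0.0659
finger_force: 3.1
```

```bash
python3 meas.py
```

```text
21.7833 [0.54849463 0.16181838 0.02805157] [3.13980958 0.66138353 0.10886745] [-0.54483664 -0.64073247  6.42987627] [-0.0789231   0.34390744  0.09001816]
dot 256.0 268.8897058823529 (247, 266, 19, 7)
col258 V/S [(203, 164, 16), (204, 168, 15), (205, 169, 17), (206, 170, 14), (207, 174, 15), (208, 135, 17), (209, 155, 102), (210, 168, 108), (211, 168, 105), (212, 172, 104), (213, 174, 104), (214, 175, 105), (215, 193, 111), (216, 168, 100), (217, 156, 105), (218, 146, 112), (219, 255, 100), (220, 249, 80), (221, 246, 81)]
```

Emit:
{"method": "send_rows", "body": {
  "hand": 0.08,
  "xyz": [
    [-0.0003,0,-0.0004],
    [-0.0003,0,-0.0004],
    [0,0,0],
    [0,0,0],
    [0,0,0],
    [0,0,-0.002],
    [0,0,-0.004],
    [0,0,-0.006],
    [0,0,-0.008],
    [0,0,-0.01]
  ],
  "twist": [
    [0,0,0],
    [0,0,0],
    [0,0,0],
    [0,0,0],
    [0,0,0],
    [0,0,0],
    [0,0,0],
    [0,0,0],
    [0,0,0],
    [0,0,0]
  ]
}}

```text
clock: 22.62
tool_pos: [0.5672, 0.1644, 0.0521]
ee_rot: [3.14, 0.661, 0.109]
ft_force: [0.1, -0.9, -0.5]
opening: 0.08
finger_force: 0.0
```

Emit:
{"method": "send_rows", "body": {
  "xyz": [
    [-0.006,0,-0.01],
    [-0.008,0,-0.012],
    [-0.008,0,-0.012],
    [-0.008,0,-0.012],
    [-0.008,0,-0.012],
    [-0.008,0,-0.012],
    [-0.006,0,-0.01],
    [-0.003,0,-0.005],
    [0,0,0],
    [0,0,0]
  ],
  "twist": [
    [0,0,0],
    [0,0,0],
    [0,0,0],
    [0,0,0],
    [0,0,0],
    [0,0,0],
    [0,0,0],
    [0,0,0],
    [0,0,0],
    [0,0,0]
  ]
}}

```text
clock: 23.45
tool_pos: [0.5756, 0.1653, 0.1527]
ee_rot: [3.141, 0.66, 0.109]
ft_force: [-0.4, -0.4, -1.0]
opening: 0.0798
finger_force: 0.0
```

Run:
```python
from h import *
W=env.read_camera("wrist"); c=env.read_camera("side"); s=env.get_state(); print(s["clock"],s["tool_pos"],s["ft_force"])
for nm,c,guess in (("side",c,None),("wrist",W,None)):
    hsv=cv2.cvtColor(c["frame"],cv2.COLOR_RGB2HSV); H,S,V=cv2.split(hsv)
    m=((S>55)&(S<150)&(V>110)&(H>8)&(H<30)).astype(np.uint8)
    g=proj(c,[.49,.157,.014]).astype(int); print(nm,"expected ctr",g)
    lab=cv2.connectedComponentsWithStats(m); 
    for i in range(1,lab[0]):
        if lab[2][i][4]>150 and np.hypot(*(lab[3][i]-g))<60:
            k=max(cv2.findContours((lab[1]==i).astype(np.uint8),0,1)[0],key=cv2.contourArea); r=cv2.minAreaRect(k); w=np.array([ray(c,p,.014) for p in cv2.boxPoints(r)])
            print(lab[2][i],"corners",np.round(w[:,:2],3).tolist(),"ctr",np.round(w.mean(0),3),"sides",[round(float(np.linalg.norm(w[j]-w[j-1])),4) for j in (1,2)])
    d=(V<70).astype(np.uint8); q=proj(c,[.448,.152,.014]).astype(int); print("dot exp",q); y,x=np.where(d[q[1]-20:q[1]+20,q[0]-20:q[0]+20]); 
    if len(x): print("dot",x.mean()+q[0]-20,y.mean()+q[1]-20,len(x),ray(c,(x.mean()+q[0]-20,y.mean()+q[1]-20),.014))
```

```text
23.55 [0.57503232 0.16532456 0.15191652] [-0.64659665 -0.81866578 -0.57684237]
side expected ctr [242 281]
[ 214  269   58   27 1209] corners [[0.547, 0.194], [0.561, 0.132], [0.432, 0.118], [0.424, 0.18]] ctr [0.491 0.156 0.014] sides [0.0639, 0.13]
[182 308 103  21 504] corners [[0.6, 0.251], [0.387, 0.205], [0.379, 0.251], [0.583, 0.296]] ctr [0.487 0.251 0.014] sides [0.2173, 0.0472]
dot exp [261 283]
dot 261.10526315789474 282.42105263157896 19 [0.44885971 0.14969133 0.014     ]
wrist expected ctr [255 165]
[ 228  123   58   71 3433] corners [[0.553, 0.192], [0.56, 0.133], [0.437, 0.109], [0.428, 0.189]] ctr [0.494 0.156 0.014] sides [0.0591, 0.1256]
dot exp [255 186]
dot 256.45348837209303 185.72093023255815 86 [0.44919451 0.1509274  0.014     ]
```

Both views agree: the lid lies flat on the pad at (0.492,0.156), dot up. One quick numeric check that the box and other things have not moved, then hand in.

Run:
```python
from h import *
c=env.read_camera("side"); a=cv2.imread("pics/side0.png"); b=c["frame"][:,:,::-1]
for n,(x0,y0,x1,y1) in dict(cup=(132,180,172,235),eraser=(196,220,228,240),tape=(256,222,296,254),box_lower=(246,168,300,194),smallbox=(208,176,250,222),grey=(308,185,360,215)).items():
    d=cv2.absdiff(a[y0:y1,x0:x1],b[y0:y1,x0:x1]).max(2); sh=cv2.phaseCorrelate(a[y0:y1,x0:x1,1].astype(np.float64),b[y0:y1,x0:x1,1].astype(np.float64))
    print(n,"mean diff",round(float(d.mean()),1),"shift",np.round(sh[0],2))
print(env.finish_job())
```

```text
cup mean diff 74.2 shift [-8.32 25.08]
eraser mean diff 59.4 shift [0.25 0.4 ]
tape mean diff 31.2 shift [0.17 0.15]
box_lower mean diff 11.5 shift [-0.29  1.14]
smallbox mean diff 7.8 shift [0.61 0.45]
grey mean diff 2.8 shift [-0.09 -0.07]
the job is handed in; nothing more can be done
None
```

The lid was tipped into the well, taken by its raised end and laid flat on the sketch pad, dot side up, at about (0.49, 0.16), and the job was handed in at 23.6 s. The tape and eraser had not shifted in the final side view and the box shift was about 1 pixel; the cup comparison showed a large difference, probably because the arm blocked the view, so I could not confirm the cup, though the arm was not steered near it and no unexpected contact force showed.

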